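Nest the drained fry cups into one stack in the trough

ROBOT

A 6-joint arm with a two-finger parallel gripper is mounted at the origin on the work surface. World frame = base frame: x ahead of the robot, y to its left, z up, the work surface at z = 0. Lengths are in mm, angles in rad, forces in N, time in s.
With the tool pointing down it reaches from about 300 to 850 mm from the base axis. Payload 4.2 kg.
Tool frame: the origin (TCP) lies midway between the tips of the shut fingers; the grasp point (between the pads) lies 19 mm behind it; z points along the fingers, y is the line along which they close (so a half turn about z gives the same grasp; the last joint's range is limited). The gripper opens to 91 mm and grips with 3 to 60 N. Pads are 32 mm wide; open, the fingers measure 118 mm over their backs; the gripper's body (76 mm by 178 mm) begins 60 mm behind the grasp point.
Start: joints at [-1.328, 0.32, 1.565, -0, 1.257, -0.02], TCP at [149.38, -555.276, 187.876] pointing down, gripper open.
Joint ranges: [-3.11, 3.11], [-0.84, 2.01], [0.21, 2.61], [-1.34, 4.49], [0.05, 2.63], [-2.56, 2.56]. Speed limits (rad/s): [2.57, 2.57, 3.14, 3.14, 3.14, 3.14].

INTERFACE

Orientations are given as a unit quaternion [w, x, y, z].
In Python, from workcell import bot, snapshot, calibration gives the robot as it stands. The module is installed in compiled form; this text tells all that it offers.
- The arm moves only by the tool send_rows, never from a script. Its argument "series" is a list that holds one entry, the list of rows, each a list of 4 numbers: the shift along the tool's x, y, z scaled (see below), then the turn about the tool's z scaled (see below). In form: [[[dx, dy, dz, roll], ...]]. A call has 1 to 8 rows; each row shifts and turns the commanded pose from where the row before left it, along the tool's axes as they then stand; what a row does not reach is not made up. The controller multiplies each number of a shift by 0.2 m and each number of a turn by pi/2 rad. A row lasts 1/10 s, in which the tool goes at most 50 mm and 8.59 degrees, less where a joint would pass 70% of its speed; a pose out of reach is approached as far as the arm can. A call with a number of a shift or a turn outside -1 to 1 is refused whole. A call with a gripper value outside its range is refused whole. "gripper" is the gripper command: -1 is shut, 1 is fully open, values between are in proportion, set as the call begins (left out, the last holds). The fingers move at their own pace and stop on an object; "squeeze" is the grip in N (left out, the last holds). Time passes only in rows, so rows that do not move let the fingers close. It gives the time, the measured TCP pose, the force, the opening and the grip force at its end, in the units of the state.
- bot.get_obs(): the state, without advancing time (a new reading comes with each control period).
- snapshot(name): name is "scene" or "top"; returns (picture, depth): 384x512x3 uint8, blue, green, red; 384x512 float32, mm along the optical axis (not along the pixel's ray), 0 where there is no reading.
- calibration(name): a dict with "fx", "fy", "cx", "cy" (pixels), "world_from_camera" (4x4, takes a point from camera to world coordinates). Camera axes: x right, y down, z forward; pixel columns grow to the right and rows downward; lengths in mm; the calibration is good to about 2 mm. A picture is of the moment at which its call begins. calibration takes no time and is no camera call.
- bot.sign_off(): hands the job in; it is judged then, once.
The state is a dict: "t": time; "joint_positions": joint angles; "dq": joint speeds; "tau": joint torques, N m; "ee_pos": TCP position; "tcp_rot": TCP orientation; "wrist_force": force on the tool from outside, world axes, zero at the start; "moment": the same for the moment, N m; "opening": finger opening in mm; "grip_force": force on a finger pad.
Only numpy, scipy, OpenCV 4.12 (cv2) and the standard library are available. Lean on these libraries where they do the work, as an engineer would, in place of code of your own. Each camera call takes 0.05 s, during which the arm holds its last target. There are 200 camera calls.

TASK

Clear the wooden-handled scraper off the draining trough into the shallow grey tray, lying flat. Then push the middle steel cup over the one at the stop plate, and after that the last cup over those two, so that the three lie nested in the groove; push lightly and stop as soon as a cup is well home, before the tapers are rammed together and jam. Leave everything else on the counter where it stands.

Things in the scene. Friction and masses are not known exactly. Their poses are not given: they have to be found in the camera images.
- trough: Fixed aluminium V-trough, 490 mm long (its y), 128 mm wide, flat rims 14 mm wide, 42 mm above the counter. Origin: centre of its underside. V groove (walls sloping 30 degrees from level) along y, open above, bottom line at x = 0, 12 mm above the counter. A stop plate 75 mm tall closes the +y end; the -y end is open. Its +y points to the robot's left within 0.3 rad.
- cup_end: Plain steel cup lying in the groove nearest the stop, mouth towards the stop, up to 25 mm short of it. All three cups are alike: 80 mm long, mouth 72 mm across, tapering to 50 mm at 20 mm from the closed end, then bevelled to a flat base 30 mm across; wall 2.5 mm, 0.15 kg. Origin: centre of the base's outside; +z along the axis to the mouth. The base faces the trough's open end.
- cup_middle: Second cup, same shape and axes, behind the first, mouth 10 to 45 mm short of its base. Lying so, a cup's axis rises 0.21 rad to the mouth, base centre 36 mm, top of mouth 88 mm above the counter. Pushed on its base it slides over the cup ahead, whose bevel rides up; walls bind when base centres are about 22 to 30 mm apart, then force climbs steeply. Well home: under 42 mm.
- cup_last: Third cup, same shape and axes, nearest the open end, mouth about 75 to 110 mm behind the middle cup's base. It nests over the middle cup in the same way, with the same distances. It may slide the nested pair on a little. Lying in the groove, a cup's mouth reaches 86 mm along the groove past its base centre. Sliding and nesting takes 2 to 8 N of push; over 30 N between two cups counts as jammed.
- scraper: Loose scraper, 215 mm long, 0.1 kg, lying across the trough rims between the middle and last cups. Origin on its underside, +x from handle to blade, +z up. Square wooden handle 22 mm wide and high, x = -115 to +20 mm; steel blade 44 mm wide, 4 mm thick, x = +15 to +100 mm. The handle overhangs the trough by 35 to 65 mm on the robot's side: pinch it there from above, near x = -90 mm.
- scraper_mid (a point): Point on the scraper's underside at x = 0 (the same place as its origin).
- tray: Fixed shallow grey open tray, 260 mm (its x) by 130 mm (its y) by 30 mm high, wall and floor 5 mm thick, left or right of the trough; its x points away from the robot within 0.25 rad. Origin: centre of its underside, on the counter.
- napkin_box: Bystander: fixed white box 170 x 120 x 85 mm, on the other side from the tray. Origin: centre of the underside.
- sauce: Bystander: dark bottle with a red cap, 60 mm diameter, 190 mm tall, beyond the trough. Origin: centre of the underside.
- jar: Bystander: amber jar, 72 mm diameter, 100 mm tall, beyond the trough. Origin: centre of the underside.
- can: Bystander: tin can, 66 mm diameter, 90 mm tall, on the robot's side of the trough. Origin: centre of the underside.
- bowl: Bystander: white bowl, 120 mm diameter, 50 mm tall, on the robot's side of the trough. Origin: centre of the underside.
- ladle: Bystander: wooden-handled spoon 220 mm long, lying beyond the trough. Origin: centre of the underside.
- weight: Bystander: brass scale weight, 56 mm diameter, 50 mm tall, beyond the trough. Origin: centre of the underside.
- groove_stop (a point): Point on the bottom line of the groove at the inner face of the stop plate (trough y = +235 mm).

How it is judged:
By the outcome, as a careful person would: the job done as asked, in the order asked, and still so for the second after the job is handed in, with the robot touching nothing.
It also fails if it takes over 72 s, if anything falls off the work surface, if the arm or the gripper's body presses on something with over 40 N, if the wrist force passes 120 N, or if a joint passes its speed limit or range.

## Working session

There is one attempt and no reset: what is moved stays moved. The work goes in short steps, Python scripts to look and compute and a tool call to move; the robot and the scene stay as the last step left them, time stands still between calls to the robot, and variables do not carry over. Pictures are saved under pics/ and viewed, at most 10 in all, crops included, and the job is handed in when it is done.

Besides the shell and the picture viewer there is one more tool, called after "Emit:" as name(argument=value, ...) on one line, values as JSON. send_rows: Moves the arm, as the interface text tells. Shifts and turns lie within -1 to 1; 1 stands for 0.2 m of shift or pi/2 rad of turn. Its arguments: {"type":"object","properties":{"series":{"type":"array"},"gripper":{"type":"number"},"squeeze":{"type":"number"}},"required":["series"]}

```bash
mkdir -p pics; cat > h.py <<'E'
import numpy as np, cv2
from workcell import bot, snapshot, calibration
def cloud(name):
    im,d=snapshot(name); c=calibration(name)
    v,u=np.mgrid[:384,:512]
    p=np.stack([(u-c['cx'])/c['fx']*d,(v-c['cy'])/c['fy']*d,d],-1)
    T=np.array(c['world_from_camera']); w=p@T[:3,:3].T+T[:3,3]
    w[d==0]=np.nan
    return im,w
E
python3 - <<'E'
from h import *
o=bot.get_obs(); print({k:np.round(v,3) for k,v in o.items()})
for n in("top","scene"):
    im,w=cloud(n); np.savez('/tmp/'+n,im=im,w=w)
    cv2.imwrite(f'pics/{n}0.png',cv2.resize(im,(800,600)))
    print(n,np.round(calibration(n)['world_from_camera'],2).tolist())
E
```

```text
{'t': np.float64(0.0), 'joint_positions': array([-1.328,  0.32 ,  1.566, -0.   ,  1.257, -0.02 ]), 'dq': array([ 0.001, -0.   ,  0.   ,  0.001,  0.001, -0.   ]), 'tau': array([ -0.   , -41.246, -23.198,   0.073,   0.046,  -0.   ]), 'ee_pos': array([ 149.232, -554.711,  187.01 ]), 'tcp_rot': array([-0.001,  0.991,  0.131, -0.   ]), 'wrist_force': array([ 0.047, -0.876,  0.521]), 'moment': array([-0.031, -0.037,  0.005]), 'grip_force': np.float64(0.0), 'opening': np.float64(91.21)}
top [[-0.01, -0.99, 0.12, 408.15], [-1.0, 0.01, -0.01, -0.71], [0.01, -0.12, -0.99, 1055.75], [0.0, 0.0, 0.0, 1.0]]
scene [[-0.89, 0.39, -0.24, 811.38], [0.46, 0.75, -0.47, 525.63], [-0.01, -0.53, -0.85, 1016.66], [0.0, 0.0, 0.0, 1.0]]
```

View pics/top0.png

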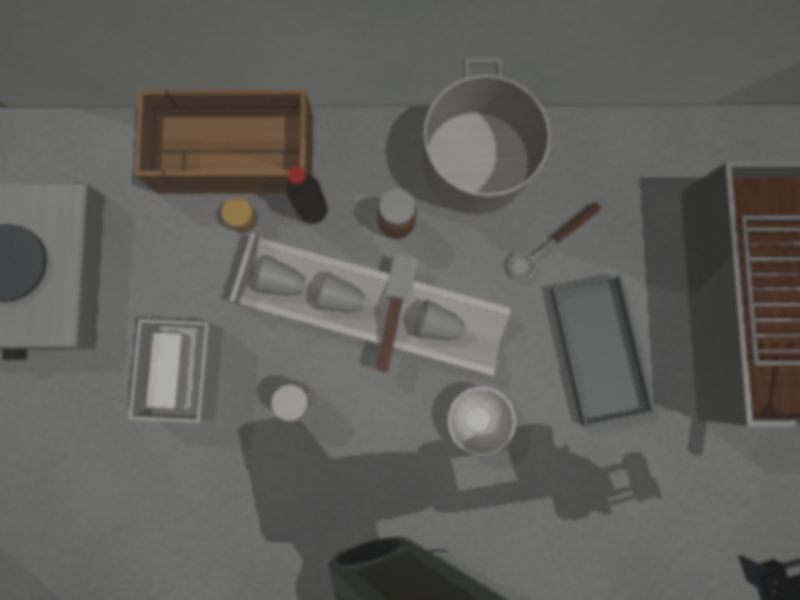

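View pics/scene0.png

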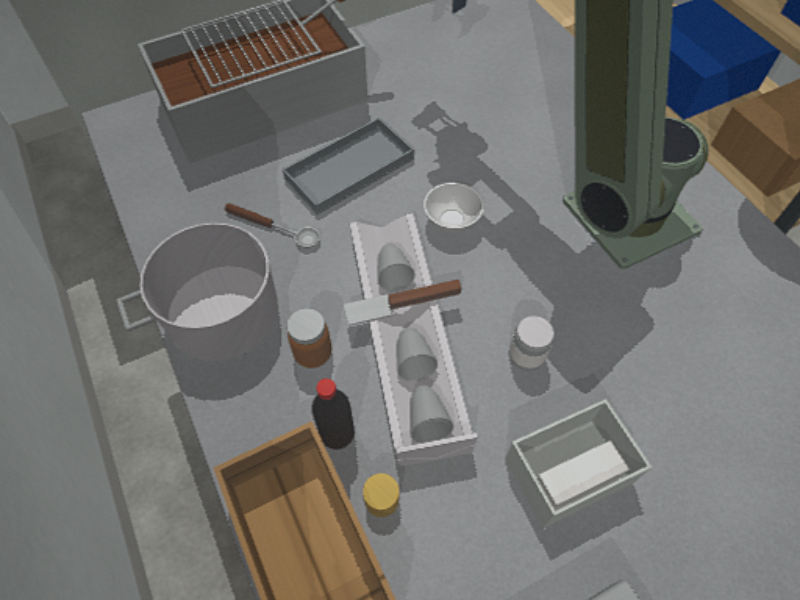

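The top view shows the trough running from the stop at (240,270) to the open end at (505,340). The scraper lies across it at (392,310), handle end at (383,368). Cups are at (280,277), (340,294) and (440,322); the tray is at (600,350), with the bowl (482,420) and can (290,402) on the robot's side.

```bash
python3 - <<'E'
from h import *
D=np.load('/tmp/top.npz'); im,w=D['im'],D['w']; 
v,u=np.mgrid[:384,:512]; U=u/.64; V=v/.64; z=w[...,2]
def reg(a,b,c,d): return (U>a)&(U<c)&(V>b)&(V<d)
def rect(m):
    r=cv2.minAreaRect(w[m][:,:2].astype(np.float32)); return np.round(r[0],1),np.round(r[1],1),r[2]
hsv=cv2.cvtColor(im,cv2.COLOR_BGR2HSV)
print('counter z',np.nanmedian(z[reg(380,480,440,520)]))
br=(hsv[...,1]>90)&(hsv[...,0]<15)&reg(370,280,410,380)
print('handle',rect(br),np.nanmedian(z[br]),br.sum())
bl=reg(375,245,425,300)&(z>42)&(z<52)&~br
print('blade?',rect(bl),bl.sum())
t=reg(540,265,660,430)&(z>18)&(z<38); print('tray',rect(t),np.nanmedian(z[t]),np.nanmedian(z[reg(590,320,610,380)]))
tr=reg(225,225,520,385)&(z>36)&(z<48)&~br; print('trough rim',rect(tr))
st=reg(220,220,270,310)&(z>66)&(z<82); print('stop',rect(st))
for n,(a,b,c,d) in dict(bowl=(440,380,525,460),can=(265,378,315,425),jar=(375,185,420,240),weight=(215,190,260,235),sauce=(285,160,330,225),box=(125,310,215,425)).items():
    m=reg(a,b,c,d)&(z>25); print(n,rect(m),np.nanmax(z[m]))
# trough-frame
for c in ((280,277),(340,294),(440,322)):
    print(w[int(c[1]*.64),int(c[0]*.64)].round(0))
S=np.load('/tmp/scene.npz'); np.savez('/tmp/m',br=br)
E
```

```text
counter z -0.6014002313565925
handle (array([461.5,   8.9]), array([10.8, 67.6]), 77.90856170654297) 63.35952201204378 66
blade? (array([595.7, -17.5]), array([88.8, 75.8]), 16.005783081054688) 439
tray (array([ 461.9, -388.8]), array([260.1, 132. ]), 10.606982231140137) 27.942571377777085 4.337953124338583
trough rim (array([544.7,  36.4]), array([507.6, 291. ]), 89.60385131835938)
stop (array([604. , 238.6]), array([ 60.8, 127.4]), 74.17263793945312)
bowl (array([ 336.3, -159.5]), array([117.4, 117.5]), 0.17114616930484772) 54.885087598638506
can (array([372.6, 172. ]), array([62. , 61.2]), 88.9105224609375) 95.03685602428163
jar (array([709.1, -10.2]), array([65.8, 69.1]), 2.296593189239502) 105.30583373702859
weight (array([709.8, 269.6]), array([89. , 54.3]), 59.87156677246094) 75.52720101241039
sauce (array([758.2, 159.6]), array([107.8,  59.5]), 21.496248245239258) 193.36041755633187
box (array([428. , 382.7]), array([123.5, 170.1]), 87.0706558227539) 89.39159795715454
[591. 196.  72.]
[559.  91.  71.]
[507. -85.  77.]
```

```bash
python3 - <<'E'
from h import *
D=np.load('/tmp/top.npz'); im,w=D['im'],D['w']; 
v,u=np.mgrid[:384,:512]; U=u/.64; V=v/.64; z=w[...,2]
hsv=cv2.cvtColor(im,cv2.COLOR_BGR2HSV)
a=np.array([.255,.967]); a/=np.linalg.norm(a)
for it in range(3):
    n=np.array([a[1],-a[0]]); c=np.array([544.7,36.4])
    X=(w[...,:2]-c)@n; Y=(w[...,:2]-c)@a
    # rim: points 39..46 high, near band
    m=(np.abs(X)<85)&(np.abs(Y)<240)&(z>39)&(z<46.5)
    pf=m&(X>45); pn=m&(X<-45)
    d=[]
    for q in (pf,pn):
        ok=q&(np.abs(Y+60)>60)
        k=cv2.fitLine(w[ok][:,:2].astype(np.float32),cv2.DIST_HUBER,0,.01,.01).ravel(); 
        k[:2]*=np.sign(k[1]); d.append(k)
    a=(d[0][:2]+d[1][:2]); a/=np.linalg.norm(a)
n=np.array([a[1],-a[0]]); print('axis',a,np.arctan2(-a[0],a[1]),d[0][:2],d[1][:2])
xm=np.mean([(k[2:]-c)@n for k in d]); print('rim sep',[(k[2:]-c)@n for k in d],'center shift',xm)
X=(w[...,:2]-c)@n-xm; Y=(w[...,:2]-c)@a
m=(np.abs(X)<62)&(z>30)&(z<80)&(np.abs(Y)<300); print('Y ext',np.percentile(Y[m],[.5,99.5]))
s=(np.abs(X)<55)&(z>71)&(z<80)&(Y>200)&(Y<300);print('stop Y',np.percentile(Y[s],[3,50,97]))
# cups: profile of top ridge along Y
for y in range(-200,236,6):
    k=(np.abs(Y-y)<3)&(np.abs(X)<25)
    if k.any():
        kk=k&(np.abs(X)<6); print(y, np.nanmax(z[k]).round(), end=' | ')
print()
h=(hsv[...,1]>60)&(hsv[...,0]<20)&(U>370)&(U<410)&(V>285)&(V<380)&(z>52)&(z<75)
P=w[h]; r=cv2.minAreaRect(P[:,:2].astype(np.float32)); print('handle',r,np.median(P[:,2]),h.sum(), cv2.boxPoints(r).round(0).tolist())
k=cv2.fitLine(P[:,:2].astype(np.float32),cv2.DIST_HUBER,0,.01,.01).ravel();print(k)
np.savez('/tmp/tr',a=a,n=n,o=c+xm*n)
b=(hsv[...,1]<40)&(U>380)&(U<418)&(V>255)&(V<298)&(z>42.5)&(z<50); print('blade',cv2.minAreaRect(w[b][:,:2].astype(np.float32)))
E
```

```text
axis [0.27847463 0.9604436 ] -0.28220555 [0.27813008 0.9605434 ] [0.2788191  0.96034366]
rim sep [np.float64(55.97220554052188), np.float64(-55.33288091652498)] center shift 0.3196623119984494
Y ext [-243.45285155  238.88003685]
stop Y [203.4751837  236.09732178 240.63936961]
-200 28.0 | -194 26.0 | -188 26.0 | -182 29.0 | -176 50.0 | -170 55.0 | -164 60.0 | -158 69.0 | -152 68.0 | -146 71.0 | -140 76.0 | -134 76.0 | -128 78.0 | -122 79.0 | -116 82.0 | -110 85.0 | -104 89.0 | -98 87.0 | -92 30.0 | -86 30.0 | -80 27.0 | -74 29.0 | -68 26.0 | -62 46.0 | -56 64.0 | -50 69.0 | -44 67.0 | -38 68.0 | -32 65.0 | -26 46.0 | -20 50.0 | -14 27.0 | -8 28.0 | -2 27.0 | 4 27.0 | 10 26.0 | 16 56.0 | 22 61.0 | 28 64.0 | 34 66.0 | 40 71.0 | 46 73.0 | 52 73.0 | 58 77.0 | 64 81.0 | 70 83.0 | 76 87.0 | 82 88.0 | 88 90.0 | 100 31.0 | 106 28.0 | 112 26.0 | 118 28.0 | 124 27.0 | 130 56.0 | 136 61.0 | 142 64.0 | 148 68.0 | 154 70.0 | 160 73.0 | 166 75.0 | 172 77.0 | 178 81.0 | 184 83.0 | 190 87.0 | 196 87.0 | 202 89.0 | 220 26.0 | 226 30.0 | 232 79.0 | 
handle ((488.6243896484375, 3.3927860260009766), (18.051496505737305, 128.3048095703125), 77.25704956054688) 63.266136679976626 290 [[424.0, 9.0], [549.0, -20.0], [553.0, -2.0], [428.0, 26.0]]
[ 9.7715533e-01 -2.1252640e-01  4.8817334e+02  3.5066423e+00]
blade ((594.6726684570312, -16.384052276611328), (65.66109466552734, 76.29634857177734), 89.81251525878906)
```

Emit:
send_rows(series=[[[0, 0, 0, 0.076], [0, 0, 0, 0.076], [0, 0, 0, 0.076], [0, 0, 0, 0.076]]], gripper=0.2, squeeze=35)

```text
t: 0.5
ee_pos: [149.3, -554.9, 187.3]
tcp_rot: [-0.001, 0.994, -0.11, -0.0]
wrist_force: [0.2, 0.4, -0.4]
opening: 62.1
grip_force: 0.0
```

```bash
cat > go.py <<'E'
# usage: go.py x y z yaw : remaining move in row units (tool axes), yaw of tool x
import sys; from h import *
from scipy.spatial.transform import Rotation as R
o=bot.get_obs(); q=np.array(o['tcp_rot']); r=R.from_quat(q[[1,2,3,0]]); M=r.as_matrix()
x,y,z,yaw=map(float,sys.argv[1:5]); d=np.array([x,y,z])-o['ee_pos']
cy=np.arctan2(M[1,0],M[0,0]); dr=-(yaw-cy); 
print('t',round(float(o['t']),2),'pos',o['ee_pos'].round(1),'yaw',round(cy,3),'tilt',round(float(np.arccos(-M[2,2])),3),'q',o['joint_positions'].round(2),'F',o['wrist_force'].round(1),'open',round(float(o['opening']),1),'grip',round(float(o['grip_force']),1))
c,s=np.cos(yaw),np.sin(yaw); N=np.array([[c,s,0],[s,-c,0],[0,0,-1]]).T  # final tool axes
print('units now',(M.T@d/200).round(3),'after roll',(N.T@d/200).round(3),'roll',round(dr/(np.pi/2),3),'rows>=',round(np.linalg.norm(d)/50,1))
E
python3 go.py 448 12 150 -0.214
```

```text
t 0.5 pos [ 149.3 -554.9  187.3] yaw -0.22 tilt 0.001 q [-1.33  0.32  1.57  0.    1.26  0.46] F [ 0.2  0.4 -0.4] open 62.1 grip 0.0
units now [ 0.84  -3.092  0.189] after roll [ 0.857 -3.087  0.187] roll -0.004 rows>= 12.8
```

Emit:
send_rows(series=[[[0.053, -0.193, 0.012, 0], [0.053, -0.193, 0.012, 0], [0.053, -0.193, 0.012, 0], [0.053, -0.193, 0.012, 0], [0.053, -0.193, 0.012, 0], [0.053, -0.193, 0.012, 0], [0.053, -0.193, 0.012, 0], [0.053, -0.193, 0.012, 0]]])

```text
t: 1.3
ee_pos: [298.3, -270.0, 168.4]
tcp_rot: [-0.0, 0.994, -0.107, -0.0]
wrist_force: [0.4, 0.2, 0.1]
opening: 54.7
grip_force: 0.0
```

Emit:
send_rows(series=[[[0.053, -0.193, 0.012, 0], [0.053, -0.193, 0.012, 0], [0.053, -0.193, 0.012, 0], [0.053, -0.193, 0.012, 0], [0.053, -0.193, 0.012, 0], [0.053, -0.193, 0.012, 0], [0.053, -0.193, 0.012, 0], [0, 0, 0, 0]]])

```text
t: 2.1
ee_pos: [429.6, -20.1, 151.4]
tcp_rot: [-0.001, 0.995, -0.105, 0.0]
wrist_force: [-0.5, -0.6, 0.2]
opening: 54.9
grip_force: 0.0
```

```bash
python3 go.py 448 12 46 -0.214
```

```text
t 2.1 pos [429.6 -20.1 151.4] yaw -0.209 tilt 0.001 q [-0.07  0.12  1.93  0.    1.09  1.71] F [-0.5 -0.6  0.2] open 54.9 grip 0.0
units now [ 0.057 -0.175  0.527] after roll [ 0.056 -0.176  0.527] roll 0.003 rows>= 2.2
```

Emit:
send_rows(series=[[[0.057, -0.176, 0, 0], [0, 0, 0.12, 0], [0, 0, 0.12, 0], [0, 0, 0.12, 0], [0, 0, 0.1, 0], [0, 0, 0.06, 0], [0, 0, 0, 0]]])

```text
t: 2.8
ee_pos: [444.7, 7.8, 46.2]
tcp_rot: [0.0, 0.994, -0.107, -0.002]
wrist_force: [-0.5, -0.8, -0.0]
opening: 54.4
grip_force: 0.0
```

Emit:
send_rows(series=[[[0, 0, 0, 0], [0, 0, 0, 0], [0, 0, 0, 0], [0, 0, 0, 0], [0, 0, 0, 0]]], gripper=-1)

```text
t: 3.3
ee_pos: [447.0, 8.5, 48.2]
tcp_rot: [0.0, 0.994, -0.107, 0.0]
wrist_force: [-0.6, -0.1, -0.5]
opening: 17.4
grip_force: 0.0
```

```bash
python3 go.py 448 12 46 -0.214
```

```text
t 3.3 pos [447.    8.5  48.2] yaw -0.215 tilt 0.001 q [-0.01  0.27  2.05 -0.    0.83  1.78] F [-0.6 -0.1 -0.5] open 17.4 grip 0.0
units now [ 0.001 -0.018  0.011] after roll [ 0.001 -0.018  0.011] roll -0.0 rows>= 0.1
```

```bash
python3 - <<'E'
from h import *
print({k:bot.get_obs()[k] for k in('opening','grip_force')})
im,w=cloud('scene'); im2,w2=cloud('top')
a=cv2.resize(im[130:270,200:400],(800,560)); b=cv2.resize(im2[140:260,180:352],(800,558))
cv2.imwrite('pics/p3.png',np.hstack([cv2.resize(a,(400,280)),cv2.resize(b,(400,280))]))
E
```

```text
{'opening': 17.36975991426911, 'grip_force': 0.0}
```

View pics/p3.png

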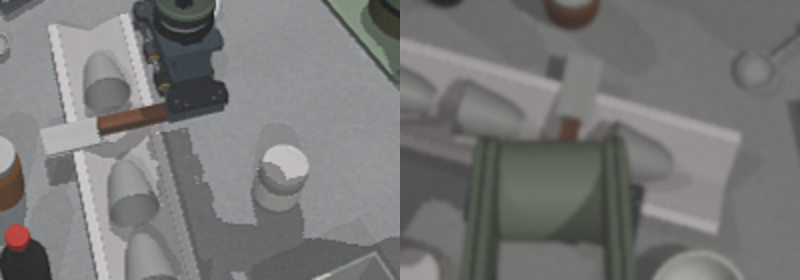

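The scraper is still in place, and the gripper is over the handle at about (195,100) in the left panel. I'll wait a few more rows to see whether the fingers have stopped.

Emit:
send_rows(series=[[[0, 0, 0, 0], [0, 0, 0, 0], [0, 0, 0, 0]]])

```text
t: 3.7
ee_pos: [446.7, 8.5, 47.8]
tcp_rot: [0.0, 0.994, -0.107, -0.0]
wrist_force: [-0.3, 0.9, -0.7]
opening: 0.8
grip_force: 0.0
```

Emit:
send_rows(series=[[[0, 0, -0.2, 0], [0, 0, -0.2, 0], [0, 0, -0.1, 0], [-0.2, 0, 0, 0], [-0.2, 0, 0, 0], [0, 0, 0, 0]]], gripper=0.2)

```text
t: 4.3
ee_pos: [363.2, 26.0, 147.3]
tcp_rot: [0.0, 0.994, -0.107, -0.002]
wrist_force: [0.5, -0.3, 0.5]
opening: 45.4
grip_force: 0.0
```

```bash
python3 - <<'E'
from h import *
def han(im,w,tag):
    hsv=cv2.cvtColor(im,cv2.COLOR_BGR2HSV)
    h=(hsv[...,1]>70)&(hsv[...,0]<20)&(w[...,0]>380)&(w[...,0]<600)&(np.abs(w[...,1])<60)&(w[...,2]>40)&(w[...,2]<75)
    P=w[h]; r=cv2.minAreaRect(P[:,:2].astype(np.float32)); print(tag,h.sum(),cv2.boxPoints(r).round(0).tolist(),np.percentile(P[:,2],[5,50,95]).round(0))
S=np.load('/tmp/scene.npz'); han(S['im'],S['w'],'s0')
for n in('scene','top'):
    im,w=cloud(n); han(im,w,n)
    if n=='scene': cv2.imwrite('pics/p4.png',cv2.resize(im[60:280,180:420],(720,600)))
E
python3 go.py 448 12 46 -0.214
```

```text
s0 301 [[422.0, 5.0], [552.0, -24.0], [557.0, -1.0], [427.0, 28.0]] [59. 63. 66.]
scene 300 [[421.0, 4.0], [553.0, -23.0], [558.0, 1.0], [426.0, 28.0]] [59. 63. 67.]
top 268 [[424.0, 9.0], [549.0, -19.0], [553.0, -3.0], [428.0, 26.0]] [61. 63. 66.]
t 4.4 pos [368.5  25.7 148.2] yaw -0.214 tilt 0.002 q [ 0.04  0.02  2.05 -0.    1.07  1.82] F [ 0.2 -0.7  0.9] open 52.8 grip 0.0
units now [ 0.402 -0.018  0.511] after roll [ 0.403 -0.018  0.511] roll -0.0 rows>= 2.6
```

View pics/p4.png

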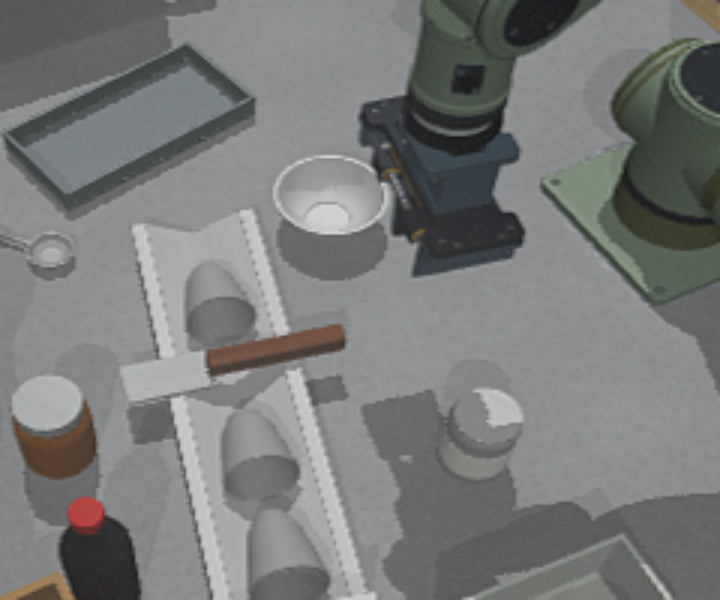

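The scraper is undisturbed, handle end at (343,335), so the fingers closed clear of it. I'll measure where the fingertips really are relative to the reported TCP.

```bash
python3 - <<'E'
from h import *
o=bot.get_obs(); p=o['ee_pos']; print(p)
for n in('scene','top'):
    im,w=cloud(n)
    m=(np.abs(w[...,0]-p[0])<140)&(np.abs(w[...,1]-p[1])<140)&(w[...,2]>105)&(w[...,2]<330)
    P=w[m]-p
    for a in range(-40,150,10):
        q=P[(P[:,2]>=a)&(P[:,2]<a+10)]
        if len(q)>3: print(n,a,len(q),q[:,:2].min(0).round(),q[:,:2].max(0).round())
E
```

```text
[368.53543514  25.66669646 148.15553354]
scene 20 9 [ -1. -33.] [23. 34.]
scene 30 21 [ -7. -34.] [25. 37.]
scene 40 20 [  5. -37.] [25. 32.]
scene 50 19 [-12. -37.] [25. 30.]
scene 60 22 [ -8. -39.] [26. 34.]
scene 70 10 [ -6. -37.] [24. 30.]
scene 80 8 [ -2. -34.] [  4. -29.]
scene 90 6 [  4. -35.] [  9. -31.]
scene 100 61 [-18. -88.] [54. 87.]
scene 110 135 [-20. -82.] [54. 88.]
scene 120 232 [-31. -95.] [54. 92.]
scene 130 118 [-19. -87.] [55. 94.]
scene 140 694 [-23. -94.] [54. 96.]
top 110 4 [-42. -44.] [46. 55.]
top 120 18 [-40. -44.] [48. 55.]
top 140 342 [-52. -93.] [54. 82.]
```

```bash
python3 - <<'E'
from h import *
p=bot.get_obs()['ee_pos']
im,w=cloud('scene')
m=(np.abs(w[...,0]-p[0])<140)&(np.abs(w[...,1]-p[1])<140)&(w[...,2]>130)&(w[...,2]<300)
P=w[m]-p; s=np.sort(P[P[:,2]<60][:,2]); print(s[:14].round(1))
b=np.sort(P[(np.abs(P[:,1])>50)][:,2]); print(b[:14].round(1))
E
```

```text
[24.7 26.  26.4 27.7 29.8 30.1 30.2 30.5 31.2 31.3 31.4 31.8 31.8 31.8]
[102.4 103.4 103.9 104.2 104.5 104.9 105.4 105.6 105.6 105.7 105.8 105.9
 106.2 106.3]
```

Both the fingertips and the body sit about 23 mm higher than the reported TCP implies. So true z ≈ reported + 23, and I'll use a reported z of 23 for the pick.

Emit:
send_rows(series=[[[0.2, -0.009, 0, 0], [0.2, -0.009, 0, 0], [0, 0, 0.2, 0], [0, 0, 0.2, 0], [0, 0, 0.12, 0], [0, 0, 0.1, 0], [0, 0, 0, 0], [0, 0, 0, 0]]])

```text
t: 5.35
ee_pos: [448.3, 11.9, 23.7]
tcp_rot: [0.0, 0.994, -0.107, -0.0]
wrist_force: [0.3, -0.6, 0.2]
opening: 54.2
grip_force: 0.0
```

Emit:
send_rows(series=[[[0, 0, 0, 0], [0, 0, 0, 0], [0, 0, 0, 0], [0, 0, 0, 0], [0, 0, 0, 0], [0, 0, 0, 0], [0, 0, 0, 0]]], gripper=-1)

```text
t: 6.05
ee_pos: [447.7, 12.0, 24.3]
tcp_rot: [0.0, 0.994, -0.107, 0.0]
wrist_force: [-1.5, -1.0, 5.0]
opening: 21.5
grip_force: 35.0
```

```bash
python3 go.py 448 12 23 -0.214
```

```text
t 6.05 pos [447.7  12.   24.3] yaw -0.215 tilt 0.001 q [ 0.    0.3   2.07 -0.    0.76  1.79] F [-1.5 -1.   5. ] open 21.5 grip 35.0
units now [ 0.001 -0.     0.006] after roll [ 0.001 -0.     0.006] roll -0.0 rows>= 0.0
```

Emit:
send_rows(series=[[[0, 0, -0.05, 0], [0, 0, -0.1, 0], [0, 0, -0.15, 0], [0, 0, -0.15, 0], [0, 0, -0.1, 0], [0, 0, 0, 0]]])

```text
t: 6.65
ee_pos: [449.5, 12.1, 136.5]
tcp_rot: [-0.0, 0.994, -0.107, 0.003]
wrist_force: [0.6, 0.2, -0.7]
opening: 21.7
grip_force: 35.0
```

Emit:
send_rows(series=[[[0, 0, 0, -0.032], [0, 0, 0, -0.032], [0, 0, 0, -0.032], [0, 0, 0, -0.032], [0, 0, 0, -0.032], [0, 0, 0, -0.032], [0, 0, 0, -0.032], [0, 0, 0, -0.032]]])

```text
t: 7.45
ee_pos: [446.2, 12.0, 132.3]
tcp_rot: [-0.0, 0.996, 0.095, -0.002]
wrist_force: [-0.4, -0.9, -1.7]
opening: 21.8
grip_force: 35.0
```

```bash
python3 go.py 381.4 -404 130 0.185
```

```text
t 7.45 pos [446.2  12.  132.3] yaw 0.19 tilt 0.003 q [ 0.    0.17  1.93 -0.    1.05  1.38] F [-0.4 -0.9 -1.7] open 21.8 grip 35.0
units now [-0.71   1.982  0.013] after roll [-0.701  1.985  0.011] roll 0.003 rows>= 8.4
```

Emit:
send_rows(series=[[[-0.02, 0.06, 0, 0], [-0.04, 0.12, 0, 0], [-0.06, 0.16, 0, 0], [-0.06, 0.16, 0, 0], [-0.06, 0.16, 0, 0], [-0.06, 0.16, 0, 0], [-0.06, 0.16, 0, 0], [-0.06, 0.16, 0, 0]]])

```text
t: 8.25
ee_pos: [405.9, -229.4, 133.0]
tcp_rot: [-0.0, 0.996, 0.093, -0.001]
wrist_force: [-0.4, 1.2, -1.2]
opening: 21.7
grip_force: 35.0
```

Emit:
send_rows(series=[[[-0.06, 0.16, 0, 0], [-0.06, 0.16, 0, 0], [-0.06, 0.16, 0, 0], [-0.06, 0.16, 0, 0], [-0.04, 0.12, 0, 0], [-0.005, 0.084, 0, 0], [0, 0, 0, 0], [0, 0, 0, 0]]])

```text
t: 9.05
ee_pos: [381.7, -403.7, 132.9]
tcp_rot: [-0.001, 0.996, 0.093, -0.001]
wrist_force: [-1.1, 0.4, -1.5]
opening: 21.8
grip_force: 35.0
```

```bash
python3 go.py 381.4 -404 10 0.185; python3 - <<'E'
from h import *
p=bot.get_obs()['ee_pos']
im,w=cloud('scene'); cv2.imwrite('pics/p5.png',cv2.resize(im[40:240,150:350],(600,600)))
for n in ('scene','top'):
    if n=='top': im,w=cloud('top')
    m=(w[...,2]>95)&(w[...,2]<190)&(w[...,0]>p[0]+45)&(w[...,0]<640)&(np.abs(w[...,1]+390)<60)
    P=w[m]
    if len(P)>10: 
        print(n,len(P),cv2.boxPoints(cv2.minAreaRect(P[:,:2].astype(np.float32))).round().tolist())
        A=np.c_[P[:,0]-p[0],np.ones(len(P))]
        bl=P[P[:,0]>p[0]+125]; print('blade z',np.percentile(bl[:,2],[10,50,90]).round(1), np.polyfit(bl[:,0],bl[:,2],1)[0]); h=P[P[:,0]<p[0]+100]; print('handle z',np.percentile(h[:,2],[10,50,90]).round(1))
E
```

```text
t 9.05 pos [ 381.7 -403.7  132.9] yaw 0.186 tilt 0.003 q [-0.83  0.33  1.69  0.    1.12  0.55] F [-1.1  0.4 -1.5] open 21.8 grip 35.0
units now [-0.001  0.003  0.614] after roll [-0.002  0.001  0.614] roll 0.001 rows>= 2.5
scene 497 [[422.0, -372.0], [430.0, -420.0], [574.0, -393.0], [566.0, -345.0]]
blade z [151.  153.7 155.7] -0.002748430651346743
handle z [156.5 169.7 173.2]
top 863 [[423.0, -369.0], [431.0, -414.0], [574.0, -388.0], [566.0, -343.0]]
blade z [151.2 153.3 155.3] -0.0032415373515318115
handle z [159.7 171.  173.3]
```

View pics/p5.png

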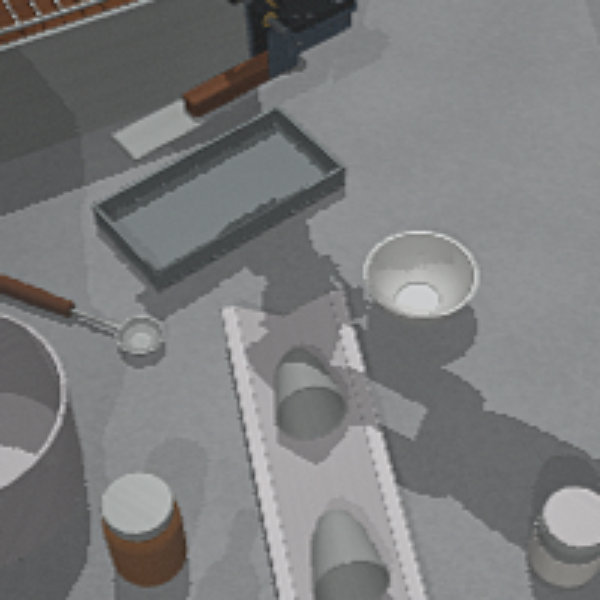

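The scraper is held level, blade at (155,135) to the gripper at (280,60). Its underside is at about 149.5 for a reported z of 132.9, so I lower it to a reported z of about −11.

Emit:
send_rows(series=[[[0, 0, 0.1, 0], [0, 0, 0.15, 0], [0, 0, 0.15, 0], [0, 0, 0.15, 0], [0, 0, 0.08, 0], [0, 0, 0.05, 0], [0, 0, 0.025, 0], [0, 0, 0, 0]]])

```text
t: 9.95
ee_pos: [383.1, -403.8, -7.1]
tcp_rot: [-0.0, 0.996, 0.094, -0.0]
wrist_force: [0.6, -0.1, -1.1]
opening: 21.7
grip_force: 35.0
```

Emit:
send_rows(series=[[[0, 0, 0.005, 0], [0, 0, 0.005, 0], [0, 0, 0, 0], [0, 0, 0, 0]]])

```text
t: 10.35
ee_pos: [383.0, -404.3, -8.7]
tcp_rot: [0.0, 0.996, 0.094, 0.0]
wrist_force: [-0.3, 0.1, -0.7]
opening: 21.8
grip_force: 35.0
```

Emit:
send_rows(series=[[[0, 0, 0.007, 0], [0, 0, 0.006, 0], [0, 0, 0, 0], [0, 0, 0, 0]]])

```text
t: 10.75
ee_pos: [382.9, -404.1, -11.8]
tcp_rot: [-0.0, 0.996, 0.094, -0.0]
wrist_force: [-0.5, 0.4, -1.3]
opening: 21.8
grip_force: 35.0
```

Emit:
send_rows(series=[[[0, 0, 0.006, 0], [0, 0, 0, 0], [0, 0, 0, 0]]])

```text
t: 11.05
ee_pos: [383.1, -404.3, -12.7]
tcp_rot: [0.0, 0.996, 0.094, 0.0]
wrist_force: [-1.0, -0.2, 1.1]
opening: 21.7
grip_force: 35.0
```

Emit:
send_rows(series=[[[0, 0, 0, 0], [0, 0, 0, 0], [0, 0, 0, 0], [0, 0, 0, 0], [0, 0, -0.05, 0], [0, 0, -0.1, 0], [0, 0, -0.2, 0], [0, 0, -0.2, 0]]], gripper=0)

```text
t: 11.85
ee_pos: [382.6, -403.7, 98.5]
tcp_rot: [-0.0, 0.996, 0.094, -0.0]
wrist_force: [-0.2, -0.4, 0.3]
opening: 45.5
grip_force: 0.0
```

Emit:
send_rows(series=[[[0, 0, -0.1, -0.088], [0, 0, -0.05, -0.088], [0, 0, 0, -0.088], [0, 0, 0, -0.088], [0, 0, 0, -0.088], [0, 0, 0, -0.088], [0, 0, 0, -0.088], [0, 0, 0, -0.086]]], gripper=-1)

```text
t: 12.65
ee_pos: [382.9, -404.1, 127.9]
tcp_rot: [0.0, 0.797, 0.603, 0.0]
wrist_force: [0.2, 0.4, 0.4]
opening: 0.4
grip_force: 0.0
```

```bash
python3 go.py 536.6 7.5 130 1.289; python3 - <<'E'
from h import *
im,w=cloud('scene')
hsv=cv2.cvtColor(im,cv2.COLOR_BGR2HSV)
h=(hsv[...,1]>70)&(hsv[...,0]<20)&(w[...,0]>300)&(w[...,0]<620)&(np.abs(w[...,1]+390)<80)&(w[...,2]<60)
P=w[h]; r=cv2.minAreaRect(P[:,:2].astype(np.float32)); print(len(P),cv2.boxPoints(r).round().tolist(),np.percentile(P[:,2],[5,50,95]))
b=(np.abs(w[...,0]-530)<15)&(np.abs(w[...,1]+376)<12); print('blade z',np.nanmedian(w[b][:,2]))
E
```

```text
t 12.65 pos [ 382.9 -404.1  127.9] yaw 1.296 tilt 0.001 q [-0.83  0.34  1.7   0.    1.11 -0.56] F [0.2 0.4 0.4] open 0.4 grip 0.0
units now [ 2.189  0.18  -0.011] after roll [ 2.191  0.166 -0.011] roll 0.004 rows>= 8.8
277 [[342.0, -401.0], [352.0, -434.0], [497.0, -391.0], [488.0, -358.0]] [10.66464767 24.86495839 29.77994965]
blade z 8.92557535142845
```

Emit:
send_rows(series=[[[0.1, 0.01, 0, 0], [0.19, 0.015, 0, 0], [0.19, 0.015, 0, 0], [0.19, 0.015, 0, 0], [0.19, 0.015, 0, 0], [0.19, 0.015, 0, 0], [0.19, 0.015, 0, 0], [0.19, 0.015, 0, 0]]])

```text
t: 13.5
ee_pos: [484.7, -134.2, 127.8]
tcp_rot: [0.0, 0.8, 0.6, 0.0]
wrist_force: [0.4, -0.5, 0.0]
opening: 0.7
grip_force: 0.0
```

Emit:
send_rows(series=[[[0.19, 0.015, 0, 0], [0.19, 0.015, 0, 0], [0.19, 0.015, 0, 0], [0.15, 0.01, 0, 0], [0.04, 0, 0, 0], [0, 0, 0, 0]]])

```text
t: 14.1
ee_pos: [537.0, 8.0, 127.3]
tcp_rot: [0.0, 0.799, 0.602, -0.0]
wrist_force: [0.1, -0.5, -1.2]
opening: 0.2
grip_force: 0.0
```

```bash
python3 go.py 536.6 7.5 10 1.289
```

```text
t 14.1 pos [537.    8.  127.3] yaw 1.291 tilt 0.0 q [-0.01  0.31  1.74 -0.    1.09  0.27] F [ 0.1 -0.5 -1.2] open 0.2 grip 0.0
units now [-0.003 -0.001  0.587] after roll [-0.003 -0.001  0.587] roll 0.001 rows>= 2.3
```

Emit:
send_rows(series=[[[0, 0, 0.1, 0], [0, 0, 0.15, 0], [0, 0, 0.15, 0], [0, 0, 0.1, 0], [0, 0, 0.06, 0], [0, 0, 0.027, 0], [0, 0, 0, 0]]])

```text
t: 14.8
ee_pos: [536.8, 6.6, 9.6]
tcp_rot: [0.0, 0.799, 0.601, -0.0]
wrist_force: [-0.9, 0.2, 0.1]
opening: 0.4
grip_force: 0.0
```

```bash
cat > st.py <<'E'
from h import *
D=np.load('/tmp/tr.npz'); a,n,o=D['a'],D['n'],D['o']
ob=bot.get_obs(); p=ob['ee_pos']; e=p[:2]-o
print('t',round(float(ob['t']),2),'TCP Y %.1f X %.1f z %.1f'%(e@a,e@n,p[2]),'Fy %.1f'%(np.array(ob['wrist_force'])[:2]@a))
def prof(name):
    im,w=cloud(name); X=(w[...,:2]-o)@n; Y=(w[...,:2]-o)@a; z=w[...,2]
    ys=np.arange(-240,240,2); r=[]
    for y in ys:
        k=(np.abs(Y-y)<2.5)&(np.abs(X)<10); r.append(np.nanmax(z[k]) if k.any() else 0)
    return ys,np.array(r),im
for nm in('scene','top'):
    ys,r,im=prof(nm)
    ed=[(int(ys[i]),int(r[i])) for i in range(len(ys)-3) if 78<r[i]<105 and r[i+1]<r[i]-5 ]
    print(nm,'mouth edges',ed)
    if nm=='scene': img=im
import sys
if len(sys.argv)>1: cv2.imwrite('pics/'+sys.argv[1],cv2.resize(img[100:320,180:420],(655,600)))
E
python3 st.py p6.png
```

```text
t 14.8 TCP Y -30.8 X 0.4 z 9.6 Fy -0.0
scene mouth edges [(88, 88), (200, 88)]
top mouth edges [(90, 82), (204, 81)]
```

View pics/p6.png

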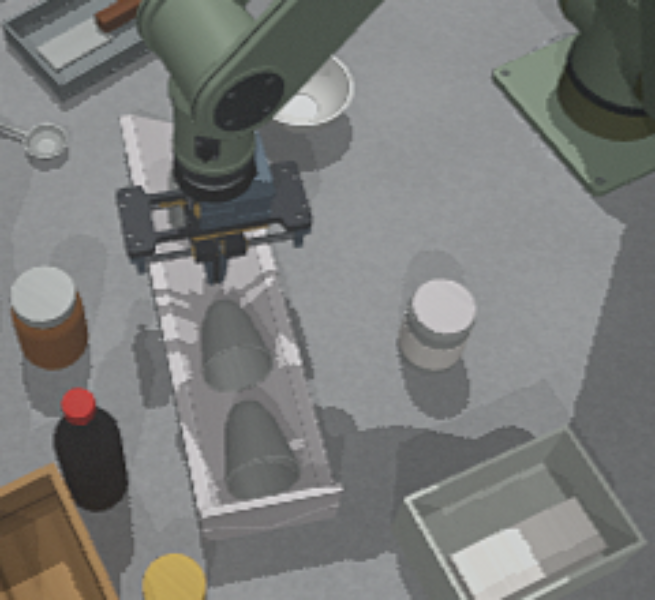

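The shut fingers stand in the groove at (215,265), just behind the middle cup's base at (225,305). The end cup is at (258,445). The mouths are about 113 mm apart.

Emit:
send_rows(series=[[[0.06, 0, 0, 0], [0.05, 0, 0, 0], [0.03, 0, 0, 0], [0.03, 0, 0, 0], [0.03, 0, 0, 0], [0.03, 0, 0, 0], [0.03, 0, 0, 0], [0.03, 0, 0, 0]]])

```text
t: 15.7
ee_pos: [553.1, 63.4, 9.6]
tcp_rot: [0.0, 0.799, 0.601, -0.0]
wrist_force: [-0.6, -2.6, 0.7]
opening: 0.5
grip_force: 0.9
```

```bash
python3 st.py
```

```text
t 15.7 TCP Y 28.3 X 0.3 z 9.6 Fy -2.7
scene mouth edges [(122, 88), (202, 90)]
top mouth edges [(-98, 85), (202, 89)]
```

Emit:
send_rows(series=[[[0.025, 0, 0, 0], [0.025, 0, 0, 0], [0.025, 0, 0, 0], [0.025, 0, 0, 0], [0.02, 0, 0, 0]]])

```text
t: 16.3
ee_pos: [559.5, 86.4, 9.5]
tcp_rot: [-0.0, 0.799, 0.601, -0.0]
wrist_force: [-0.0, -3.1, 0.8]
opening: 0.3
grip_force: 1.2
```

```bash
python3 st.py
```

```text
t 16.3 TCP Y 52.2 X -0.1 z 9.5 Fy -3.0
scene mouth edges [(-106, 83), (146, 89), (218, 91)]
top mouth edges [(-98, 87), (222, 83)]
```

The end cup has slid to about the stop, and the separation is now about 72 mm. I continue gently.

Emit:
send_rows(series=[[[0.02, 0, 0, 0], [0.02, 0, 0, 0], [0.02, 0, 0, 0], [0.02, 0, 0, 0], [0, 0, 0, 0]]])

```text
t: 16.9
ee_pos: [564.4, 102.2, 9.6]
tcp_rot: [-0.0, 0.799, 0.601, 0.0]
wrist_force: [-1.0, -0.3, -0.3]
opening: 0.1
grip_force: 0.3
```

```bash
python3 st.py
```

```text
t 16.9 TCP Y 68.7 X 0.3 z 9.6 Fy -0.5
scene mouth edges [(-118, 81), (-104, 82), (160, 87), (222, 87)]
top mouth edges [(-98, 85), (224, 85)]
```

Emit:
send_rows(series=[[[0.02, 0, 0, 0], [0.02, 0, 0, 0], [0.02, 0, 0, 0], [0.015, 0, 0, 0], [0, 0, 0, 0]]])

```text
t: 17.5
ee_pos: [568.4, 116.4, 9.6]
tcp_rot: [-0.0, 0.799, 0.601, 0.0]
wrist_force: [-0.1, -0.4, -0.3]
opening: 0.3
grip_force: 0.6
```

```bash
python3 st.py
```

```text
t 17.5 TCP Y 83.5 X 0.1 z 9.6 Fy -0.4
scene mouth edges [(-108, 83), (-100, 86), (176, 88), (224, 87)]
top mouth edges [(-98, 88)]
```

Emit:
send_rows(series=[[[0.015, 0, 0, 0], [0.015, 0, 0, 0], [0.012, 0, 0, 0]]])

```text
t: 17.9
ee_pos: [570.5, 123.9, 9.6]
tcp_rot: [0.0, 0.799, 0.601, -0.0]
wrist_force: [-0.8, -3.6, 0.6]
opening: 0.5
grip_force: 1.7
```

```bash
python3 st.py
```

```text
t 17.9 TCP Y 91.3 X 0.1 z 9.6 Fy -3.6
scene mouth edges [(184, 88), (224, 92)]
top mouth edges [(-98, 85)]
```

Emit:
send_rows(series=[[[0.012, 0, 0, 0], [0.012, 0, 0, 0], [0, 0, 0, 0]]])

```text
t: 18.3
ee_pos: [572.0, 128.9, 9.6]
tcp_rot: [0.0, 0.799, 0.601, 0.0]
wrist_force: [-1.1, -3.6, 0.3]
opening: 0.3
grip_force: 1.4
```

```bash
python3 st.py p7.png
```

```text
t 18.3 TCP Y 96.4 X 0.1 z 9.6 Fy -3.7
scene mouth edges [(226, 88)]
top mouth edges [(-98, 83)]
```

View pics/p7.png

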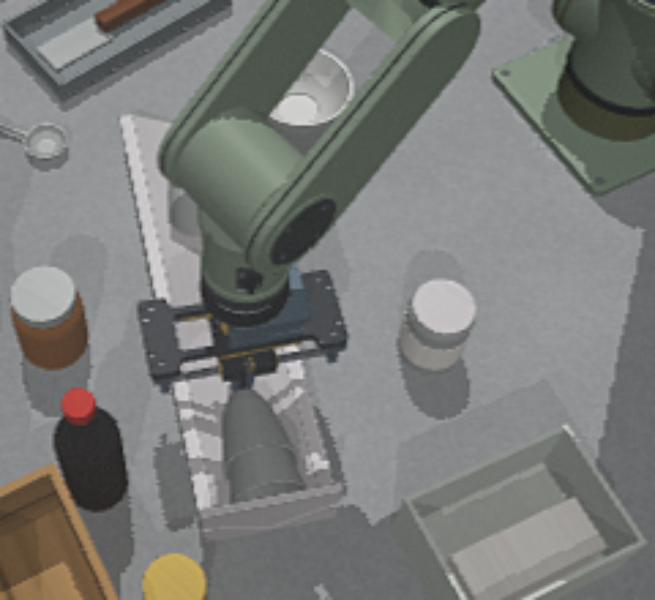

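The middle cup is nested over the end cup (joint at about (255,450)), with a separation of about 36 mm and a push of only about 3.6 N. Next I back off, lift, and go behind the last cup.

Emit:
send_rows(series=[[[-0.04, 0, 0, 0], [-0.06, 0, -0.05, 0], [0, 0, -0.2, 0], [0, 0, -0.2, 0], [0, 0, -0.15, 0], [-0.1, 0, 0, 0], [-0.2, 0, 0, 0], [-0.2, 0, 0, 0]]])

```text
t: 19.2
ee_pos: [538.5, 12.2, 130.8]
tcp_rot: [0.001, 0.799, 0.602, 0.001]
wrist_force: [0.3, 0.3, -0.8]
opening: 0.7
grip_force: 0.0
```

Emit:
send_rows(series=[[[-0.2, 0, 0, 0], [-0.2, 0, 0, 0], [-0.2, 0, 0, 0], [-0.2, 0, 0, 0], [-0.1, 0, 0, 0], [-0.05, 0, 0, 0], [0, 0, 0, 0]]])

```text
t: 19.9
ee_pos: [485.8, -170.3, 130.2]
tcp_rot: [0.0, 0.8, 0.6, 0.0]
wrist_force: [-0.3, 0.3, 0.3]
opening: 0.6
grip_force: 0.0
```

```bash
python3 st.py; python3 go.py 485.1 -170.2 10 1.289
```

```text
t 19.9 TCP Y -214.9 X 0.6 z 130.2 Fy 0.2
scene mouth edges [(-100, 89), (188, 86), (224, 89)]
top mouth edges [(-98, 85), (190, 86), (226, 89)]
t 20.0 pos [ 486.2 -168.7  129.9] yaw 1.29 tilt 0.001 q [-0.36  0.27  1.79  0.    1.08 -0.08] F [-0.5  0.  -0.3] open 0.7 grip 0.0
units now [-0.009 -0.003  0.6  ] after roll [-0.009 -0.003  0.6  ] roll 0.001 rows>= 2.4
```

Both cameras give a separation of 36 mm. Now the last cup: fingers down behind it and slide it along.

Emit:
send_rows(series=[[[0, 0, 0.1, 0], [0, 0, 0.15, 0], [0, 0, 0.15, 0], [0, 0, 0.1, 0], [0, 0, 0.07, 0], [0, 0, 0.03, 0], [0, 0, 0, 0], [0.05, 0, 0, 0]]])

```text
t: 20.8
ee_pos: [489.5, -159.7, 10.3]
tcp_rot: [0.001, 0.799, 0.601, 0.0]
wrist_force: [0.2, 0.8, 0.3]
opening: 0.2
grip_force: 0.0
```

Emit:
send_rows(series=[[[0.03, 0, 0, 0], [0.03, 0, 0, 0], [0.04, 0, 0, 0], [0.05, 0, 0, 0], [0.05, 0, 0, 0], [0.05, 0, 0, 0], [0.05, 0, 0, 0], [0.05, 0, 0, 0]]])

```text
t: 21.6
ee_pos: [508.5, -91.5, 9.7]
tcp_rot: [0.0, 0.799, 0.601, 0.0]
wrist_force: [0.3, -2.3, 0.6]
opening: 0.4
grip_force: 0.8
```

```bash
python3 st.py
```

```text
t 21.6 TCP Y -132.9 X 0.6 z 9.7 Fy -2.1
scene mouth edges [(-38, 87), (188, 89), (226, 88)]
top mouth edges [(-36, 85), (190, 86), (226, 86)]
```

Emit:
send_rows(series=[[[0.05, 0, 0, 0], [0.05, 0, 0, 0], [0.05, 0, 0, 0], [0.05, 0, 0, 0], [0.05, 0, 0, 0], [0.05, 0, 0, 0], [0.05, 0, 0, 0], [0.05, 0, 0, 0]]])

```text
t: 22.5
ee_pos: [530.5, -14.7, 9.6]
tcp_rot: [0.0, 0.799, 0.601, -0.0]
wrist_force: [-0.8, -2.0, -0.5]
opening: 0.3
grip_force: 0.4
```

Emit:
send_rows(series=[[[0.05, 0, 0, 0], [0.04, 0, 0, 0], [0.04, 0, 0, 0], [0.03, 0, 0, 0], [0.03, 0, 0, 0], [0.03, 0, 0, 0]]])

```text
t: 23.1
ee_pos: [542.6, 27.1, 9.6]
tcp_rot: [0.0, 0.799, 0.601, -0.0]
wrist_force: [-0.1, -1.5, -1.4]
opening: 0.8
grip_force: 0.4
```

```bash
python3 st.py
```

```text
t 23.1 TCP Y -9.5 X 0.2 z 9.6 Fy -1.4
scene mouth edges [(82, 87), (190, 89), (226, 88)]
top mouth edges [(226, 89)]
```

Emit:
send_rows(series=[[[0.025, 0, 0, 0], [0.025, 0, 0, 0], [0.025, 0, 0, 0], [0.025, 0, 0, 0], [0.025, 0, 0, 0], [0.025, 0, 0, 0], [0.025, 0, 0, 0], [0.025, 0, 0, 0]]])

```text
t: 24.0
ee_pos: [553.6, 65.0, 9.7]
tcp_rot: [0.0, 0.799, 0.601, -0.0]
wrist_force: [-1.5, -4.9, 0.9]
opening: 0.7
grip_force: 2.1
```

```bash
python3 st.py
```

```text
t 24.0 TCP Y 30.0 X 0.3 z 9.7 Fy -5.1
scene mouth edges [(124, 88), (194, 89), (218, 91)]
top mouth edges [(220, 90)]
```

```bash
cat > pf.py <<'E'
from h import *
D=np.load('/tmp/tr.npz'); a,n,o=D['a'],D['n'],D['o']
for nm in('scene','top'):
    im,w=cloud(nm); X=(w[...,:2]-o)@n; Y=(w[...,:2]-o)@a; z=w[...,2]
    print(nm,[(int(y),int(np.nanmax(z[k]))) for y in range(100,246,2) if (k:=(np.abs(Y-y)<2)&(np.abs(X)<8)).any()])
E
python3 pf.py
```

```text
scene [(100, 79), (102, 80), (104, 80), (106, 81), (108, 83), (110, 84), (112, 84), (114, 85), (116, 86), (118, 88), (120, 88), (122, 86), (124, 86), (126, 60), (128, 62), (130, 62), (132, 65), (134, 65), (136, 67), (138, 68), (140, 68), (142, 69), (144, 71), (146, 71), (148, 70), (150, 73), (152, 73), (154, 74), (156, 74), (158, 75), (160, 75), (162, 79), (164, 79), (166, 77), (168, 80), (170, 81), (172, 81), (174, 80), (176, 82), (178, 84), (180, 85), (182, 85), (184, 86), (186, 87), (188, 87), (190, 87), (192, 87), (194, 86), (196, 84), (198, 87), (200, 87), (202, 87), (204, 87), (206, 86), (208, 88), (210, 88), (212, 89), (214, 89), (216, 92), (218, 92), (228, 71), (230, 75), (232, 76), (234, 76), (236, 78), (238, 78), (240, 76), (242, 14), (244, 2)]
top [(164, 75), (166, 79), (168, 79), (170, 81), (172, 81), (174, 80), (176, 80), (178, 81), (180, 83), (182, 84), (184, 84), (186, 87), (188, 88), (190, 88), (192, 88), (194, 86), (196, 86), (198, 84), (200, 84), (202, 85), (204, 86), (206, 86), (208, 86), (210, 87), (212, 89), (214, 89), (216, 91), (218, 91), (220, 87), (230, 66), (232, 73), (234, 74), (236, 75), (238, 77), (240, 77), (242, 73)]
```

Emit:
send_rows(series=[[[0.015, 0, 0, 0], [0.015, 0, 0, 0], [0.015, 0, 0, 0], [0.015, 0, 0, 0]]])

```text
t: 24.6
ee_pos: [556.9, 76.7, 9.7]
tcp_rot: [0.0, 0.799, 0.601, -0.0]
wrist_force: [-1.9, -5.4, 0.9]
opening: 0.6
grip_force: 2.2
```

```bash
python3 st.py
```

```text
t 24.6 TCP Y 42.1 X 0.2 z 9.7 Fy -5.7
scene mouth edges [(136, 89), (218, 89)]
top mouth edges [(220, 90)]
```

Emit:
send_rows(series=[[[0.015, 0, 0, 0], [0.015, 0, 0, 0], [0.015, 0, 0, 0]]])

```text
t: 25.0
ee_pos: [559.2, 84.9, 9.7]
tcp_rot: [0.0, 0.799, 0.601, -0.001]
wrist_force: [-1.5, -6.4, 2.1]
opening: 0.8
grip_force: 3.0
```

Emit:
send_rows(series=[[[0.015, 0, 0, 0], [0.012, 0, 0, 0]]])

```text
t: 25.2
ee_pos: [560.9, 90.5, 9.7]
tcp_rot: [0.0, 0.799, 0.601, -0.0]
wrist_force: [-0.1, -5.1, 2.7]
opening: -0.0
grip_force: 2.4
```

```bash
python3 pf.py|cut -c1-1100; python3 st.py
```

```text
scene [(100, 418), (102, 418), (104, 418), (106, 414), (108, 414), (110, 414), (112, 413), (114, 413), (116, 412), (118, 407), (120, 403), (122, 399), (124, 385), (126, 81), (128, 83), (130, 83), (132, 84), (134, 84), (136, 84), (138, 85), (140, 85), (142, 87), (144, 87), (146, 89), (148, 89), (150, 70), (152, 70), (154, 70), (156, 71), (158, 71), (160, 75), (162, 75), (164, 74), (166, 74), (168, 75), (170, 75), (172, 77), (174, 77), (176, 79), (178, 79), (180, 80), (182, 80), (184, 81), (186, 82), (188, 82), (190, 84), (192, 84), (194, 85), (196, 85), (198, 86), (200, 87), (202, 88), (204, 91), (206, 91), (208, 87), (210, 89), (212, 89), (214, 89), (216, 89), (218, 90), (220, 91), (222, 91), (230, 76), (232, 78), (234, 78), (236, 77), (238, 77), (240, 77), (242, 11), (244, 1)]
top [(100, 416), (102, 416), (104, 414), (106, 415), (108, 415), (110, 413), (112, 412), (114, 412), (116, 411), (118, 410), (120, 405), (122, 402), (202, 86), (204, 88), (206, 88), (208, 88), (210, 87), (212, 86), (214, 90), (216, 90), (218, 88), (220, 91), (222, 91), (224, 88), (230, 64), (232, 77), (234, 77), (236, 76), (238, 76), (240, 74), (242, 74)]
t 25.3 TCP Y 56.8 X 0.2 z 9.7 Fy -3.6
scene mouth edges [(150, 89), (222, 90)]
top mouth edges [(224, 87)]
```

Emit:
send_rows(series=[[[0.012, 0, 0, 0], [0.012, 0, 0, 0]]])

```text
t: 25.6
ee_pos: [562.1, 94.8, 9.7]
tcp_rot: [0.0, 0.799, 0.601, -0.0]
wrist_force: [-1.3, -5.2, 2.7]
opening: 0.6
grip_force: 2.7
```

Emit:
send_rows(series=[[[0.012, 0, 0, 0], [0.012, 0, 0, 0]]])

```text
t: 25.8
ee_pos: [563.4, 99.3, 9.6]
tcp_rot: [0.0, 0.799, 0.601, -0.0]
wrist_force: [-1.4, -6.7, 2.4]
opening: 0.6
grip_force: 2.9
```

```bash
python3 pf.py|cut -c1-1100; python3 st.py p8.png
```

```text
scene [(100, 411), (102, 408), (104, 408), (106, 416), (108, 416), (110, 417), (112, 417), (114, 417), (116, 417), (118, 415), (120, 414), (122, 412), (124, 411), (126, 409), (128, 405), (130, 402), (132, 398), (134, 388), (136, 79), (138, 80), (140, 80), (142, 84), (144, 84), (146, 84), (148, 85), (150, 85), (152, 85), (154, 87), (156, 88), (158, 88), (160, 72), (162, 74), (164, 74), (166, 76), (168, 76), (170, 77), (172, 77), (174, 78), (176, 79), (178, 79), (180, 80), (182, 80), (184, 80), (186, 83), (188, 84), (190, 84), (192, 83), (194, 85), (196, 85), (198, 87), (200, 87), (202, 88), (204, 88), (206, 89), (208, 91), (210, 91), (212, 87), (214, 88), (216, 90), (218, 90), (220, 91), (222, 91), (230, 75), (232, 75), (234, 75), (236, 76), (238, 76), (240, 70), (242, 15), (244, 1)]
top [(100, 410), (102, 410), (104, 409), (106, 409), (108, 414), (110, 416), (112, 416), (114, 415), (116, 415), (118, 414), (120, 412), (122, 411), (124, 410), (126, 410), (128, 406), (130, 406), (132, 400), (214, 87), (216, 89), (218, 89), (220, 90), (222, 90), (224, 90), (230, 63), (232, 74), (234, 74), (236, 75), (238, 76), (240, 76)]
t 25.9 TCP Y 66.0 X 0.1 z 9.7 Fy -4.1
scene mouth edges [(158, 88), (222, 91)]
top mouth edges [(226, 88)]
```

View pics/p8.png

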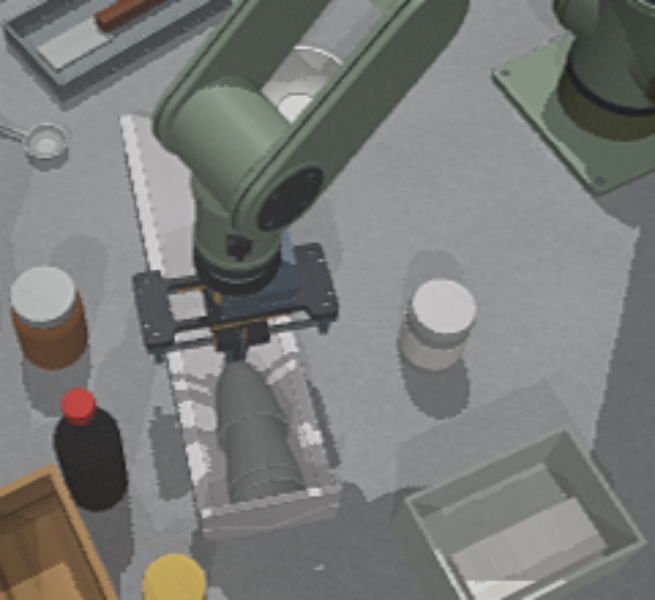

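Emit:
send_rows(series=[[[0.012, 0, 0, 0], [0.01, 0, 0, 0]]])

```text
t: 26.2
ee_pos: [564.6, 103.5, 9.7]
tcp_rot: [0.0, 0.799, 0.601, -0.0]
wrist_force: [-0.8, -6.8, 2.4]
opening: 0.4
grip_force: 3.1
```

Emit:
send_rows(series=[[[0.01, 0, 0, 0], [0.01, 0, 0, 0]]])

```text
t: 26.4
ee_pos: [565.7, 107.2, 9.7]
tcp_rot: [0.0, 0.799, 0.601, -0.001]
wrist_force: [-0.7, -6.1, 3.0]
opening: 0.6
grip_force: 3.3
```

```bash
python3 pf.py|head -1|cut -c260-1100; python3 st.py
```

```text
(142, 384), (144, 80), (146, 82), (148, 82), (150, 81), (152, 85), (154, 85), (156, 85), (158, 85), (160, 87), (162, 88), (164, 88), (166, 87), (168, 76), (170, 77), (172, 78), (174, 78), (176, 79), (178, 81), (180, 81), (182, 82), (184, 82), (186, 83), (188, 84), (190, 84), (192, 83), (194, 85), (196, 85), (198, 85), (200, 85), (202, 85), (204, 91), (206, 91), (208, 88), (210, 88), (212, 89), (214, 90), (216, 90), (218, 89), (220, 90), (222, 90), (230, 77), (232, 77), (234, 77), (236, 78), (238, 78), (240, 75), (242, 20), (244, 1)]
t 26.5 TCP Y 74.1 X 0.1 z 9.7 Fy -4.9
scene mouth edges [(166, 87), (224, 89)]
top mouth edges []
```

Emit:
send_rows(series=[[[0.01, 0, 0, 0], [0.007, 0, 0, 0]]])

```text
t: 26.8
ee_pos: [566.6, 110.3, 9.7]
tcp_rot: [0.0, 0.799, 0.601, -0.001]
wrist_force: [-1.1, -6.7, 3.4]
opening: 0.3
grip_force: 3.5
```

Emit:
send_rows(series=[[[0, 0, 0, 0], [-0.05, 0, 0, 0], [-0.1, 0, 0, 0], [-0.05, 0, -0.1, 0], [0, 0, -0.2, 0], [0, 0, -0.2, 0], [0, 0, -0.15, 0], [-0.2, 0, 0, 0]]])

```text
t: 27.6
ee_pos: [549.3, 37.5, 144.4]
tcp_rot: [0.002, 0.798, 0.603, 0.006]
wrist_force: [0.4, -0.7, -0.2]
opening: -0.0
grip_force: 0.0
```

Emit:
send_rows(series=[[[-0.2, 0, 0, 0], [-0.2, 0, 0, 0], [-0.2, 0, 0, 0], [-0.2, 0, 0, 0], [0, 0, 0, 0]]])

```text
t: 28.1
ee_pos: [499.2, -122.5, 139.6]
tcp_rot: [0.0, 0.801, 0.599, 0.0]
wrist_force: [0.7, 0.3, 0.6]
opening: 0.1
grip_force: 0.0
```

```bash
sed -i 's/range(100/range(60/' pf.py; python3 pf.py; python3 st.py p9.png; python3 - <<'E'
from h import *
im,w=cloud('top'); cv2.imwrite('pics/p10.png',cv2.resize(im[120:290,130:430],(800,453)))
E
```

```text
scene [(60, 20), (62, 14), (64, 14), (66, 17), (68, 17), (70, 17), (72, 18), (74, 18), (76, 18), (78, 18), (80, 19), (82, 19), (94, 51), (96, 56), (98, 56), (100, 54), (102, 57), (104, 59), (106, 60), (108, 63), (110, 63), (112, 66), (114, 66), (116, 66), (118, 69), (120, 69), (122, 72), (124, 72), (126, 71), (128, 73), (130, 73), (132, 73), (134, 75), (136, 75), (138, 76), (140, 77), (142, 77), (144, 77), (146, 77), (148, 81), (150, 82), (152, 83), (154, 83), (156, 82), (158, 85), (160, 85), (162, 85), (164, 86), (166, 87), (168, 87), (170, 87), (172, 77), (174, 78), (176, 78), (178, 82), (180, 82), (182, 82), (184, 82), (186, 83), (188, 83), (190, 83), (192, 83), (194, 86), (196, 86), (198, 86), (200, 87), (202, 87), (204, 87), (206, 88), (208, 88), (210, 88), (212, 87), (214, 88), (216, 88), (218, 90), (220, 91), (222, 91), (224, 91), (228, 71), (230, 75), (232, 77), (234, 77), (236, 78), (238, 78), (240, 76), (242, 13), (244, 3)]
top [(60, 16), (62, 16), (64, 17), (66, 17), (68, 14), (70, 16), (72, 16), (74, 16), (76, 18), (78, 18), (80, 15), (82, 16), (84, 16), (86, 15), (88, 16
[... 243 characters left out ...]
4, 74), (136, 74), (138, 76), (140, 76), (142, 76), (144, 77), (146, 78), (148, 79), (150, 80), (152, 80), (154, 80), (156, 84), (158, 84), (160, 84), (162, 87), (164, 87), (166, 86), (168, 87), (170, 87), (172, 85), (174, 78), (176, 78), (178, 80), (180, 80), (182, 81), (184, 84), (186, 84), (188, 84), (190, 82), (192, 83), (194, 83), (196, 85), (198, 86), (200, 88), (202, 88), (204, 86), (206, 87), (208, 87), (210, 87), (212, 87), (214, 87), (216, 92), (218, 92), (220, 88), (222, 90), (224, 90), (226, 88), (232, 77), (234, 77), (236, 77), (238, 77), (240, 75), (242, 73)]
t 28.2 TCP Y -162.1 X 0.4 z 139.5 Fy 0.4
scene mouth edges [(170, 87), (224, 89)]
top mouth edges [(172, 84), (226, 90)]
```

View pics/p10.png

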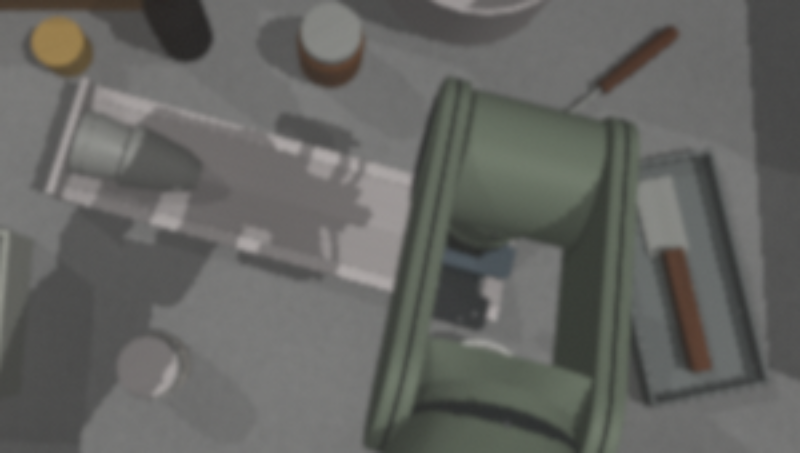

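The three cups lie nested against the stop (75–200 px in the picture). Last and end bases are about 53 mm apart in total, and the push never read above 7 N. Each gap must be at least 22 mm, where the walls bind, so both gaps come out under 42 mm. The scraper lies flat in the tray.

```bash
python3 -c "
from workcell import bot
print(bot.sign_off())"
```

```text
the job is handed in; nothing more can be done
None
```

The job is handed in: the scraper lies flat in the grey tray and the three cups are nested in the groove at the stop, with no push reading above about 7 N, and the run took about 28 s of the 72 s allowed.

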